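# Pin the board-test clamp shut and keep it pressed

## Task

Fold the blue hinged lid of the board-test clamp down over the circuit board, then pull the red-handled locking pin straight up out of its spring-clip parking socket and push it down through the hole in the lid into the hole in the base, until its collar presses the lid fully shut. Springs under the board lift the lid again if it is let go, so finish while still holding the pin and pressing it firmly down, with the lid flush. Do not disturb the other things on the bench.

Things in the scene. Friction and masses are not known exactly. Their poses are not given: they have to be found in the camera images.
- jig: Clamshell board-test clamp fixed to the bench, grey and aluminium base 120 mm (x) by 165 mm (y), its flat top at 50 mm. Origin: centre of its underside. z up; the lid's hinge runs along its x at y = -70 mm, the pin hole is near its +y end; yaw within 0.35 rad of the world axes.
- lid (a joint): Hinge angle of the blue lid, rad: 0 = flat shut, starts at 1.3 to 1.75 (about upright); grows as it swings up and back to the clamp's -y. Lid 110 mm wide (x), 8 mm thick, 4 to 145 mm from the hinge axis, which lies in its mid thickness. The stiff hinge (0.17 N m) holds it where left, but a sprung bed under the board stops it ajar at about 0.1 and pushes it back up to there when let go.
- lid_hinge (a point): Point on the lid's hinge axis, in the middle of its length, 54 mm above the bench; same axes as the clamp. A fingertip can push the open lid over from behind, that is from the clamp's -y side, following the arc about this axis.
- lid_hole (a point): Centre of the brass-ringed hole in the lid (16 mm diameter), on the lid's outer face (+z), 122 mm from the hinge axis, 58 mm above the bench when shut. Holding the lid shut takes about 8 N downward here.
- jig_hole (a point): Centre of the mouth of the base's pin hole (12 mm diameter, 32 mm deep, upright), 50 mm above the bench; with the lid shut the lid's hole lies right over it, and at 0.1 rad ajar still within 1 mm.
- socket: Parking socket of the pin, fixed to the bench: black block 76 mm (x) by 62 mm (y), 50 mm high. Two yellow housings on its top at x = +30 and -30 mm, 14 by 24 mm and up to 66 mm above the bench, carry sprung steel nibs that overlap the pin's collar. Origin: centre of its underside. The block's round hole lies at its centre.
- pin: Locking pin, loose, about 90 g, parked upright in the socket, tip 10 mm above the bench. Origin at the lower tip, z up the pin. Steel shank 10 mm diameter, 40 mm long, tapered tip; collar 28 mm diameter from 40 to 46 mm; neck 14 mm diameter to 60 mm; red round handle 26 mm diameter from 60 to 100 mm. Home in the clamp: collar on the shut lid, tip 18 mm above the bench.
- pin_grip (a point): Middle of the pin's red handle on its axis, 82 mm above the tip. A straight upward pull here of about 8 to 14 N frees the collar from the socket's nibs within 12 mm; the tip clears the socket after 40 mm.
- spool: Bystander: green wire spool, 62 mm diameter, 40 mm high, standing on the bench; origin at the centre of its underside. It and the parking socket can have changed places.
- meter: Bystander: yellow multimeter lying flat, 170 x 85 x 42 mm; origin at the centre of its underside.
- bin: Bystander: small open blue parts bin, 100 x 75 x 45 mm; origin at the centre of its underside.
- jar: Bystander: small amber jar with a white cap, 48 mm diameter, 50 mm high; origin at the centre of its underside.
- driver: Bystander: screwdriver lying on the bench, 170 mm long, handle red; origin under its middle.
There are look-alikes about, which are no part of the job. Leave any green look-alike of the pin alone.

How it is judged:
By the outcome, as a careful person would: the job done as asked, in the order asked, and still so for the second after the job is handed in, while the arm keeps its last pose, push and grip.
It also fails if it takes over 67 s, if anything falls off the work surface, if the arm or the gripper's body presses on something with over 40 N, if the wrist force passes 120 N, or if a joint passes its speed limit or range.

## Robot

A 7-joint arm with a two-finger parallel gripper is mounted at the origin on the work surface. World frame = base frame: x ahead of the robot, y to its left, z up, the work surface at z = 0. Lengths are in m, angles in rad, forces in N, time in s.
With the tool pointing down it reaches from about 0.4 to 0.9 m from the base axis. Payload 5.6 kg.
Tool frame: the origin (TCP) lies at the very end of the fingers, on their centre line; the grasp point (between the pads) lies 19 mm behind it; z points along the fingers, y is the line along which they close (so a half turn about z gives the same grasp; the last joint's range is limited). The gripper opens to 92 mm and grips with 3 to 60 N. Pads are 20 mm wide; open, the fingers measure 128 mm over their backs; the gripper's body (75 mm by 189 mm) begins 69 mm behind the grasp point.
Start: joints at [-1.264, 0.468, -0.012, 1.603, 0.006, 1.071, -0.056], TCP at [0.223, 0.611, 0.177] pointing down, gripper open.
Joint ranges: [-2.53, 2.53], [-0.31, 2.02], [-1.57, 1.55], [0.28, 2.44], [-1.29, 4.43], [0.15, 1.84], [-2.92, 2.92]. Speed limits (rad/s): [2.57, 2.57, 3.14, 3.14, 3.14, 3.14, 3.14].

## Interface

Orientations are given as a unit quaternion [w, x, y, z].
In Python, from station import sense, grab_frame, camera_model, sign_off gives the robot as it stands.
- The arm moves only by the tool apply_moves, never from a script. Its argument "series" is a list that holds one entry, the list of rows, each a list of 6 numbers: the shift along the tool's x, y, z in mm, then the turn, a rotation vector about the tool's x, y, z in rad. In form: [[[x, y, z, wx, wy, wz], ...]]. A call has exactly 5 rows; each row shifts and turns the commanded pose from where the row before left it, along the tool's axes as they then stand; what a row does not reach is not made up. A row lasts 1/10 s, in which the tool goes at most 50 mm and 8.59 degrees, less where a joint would pass 70% of its speed; a pose out of reach is approached as far as the arm can. A call is refused whole if a number of a shift passes 50 or a number of a turn 0.15, either way. A call with a gripper value outside its range is refused whole. "fingers" is the closure, from 0 (fully open) to 1 (shut), set as the call begins (left out, the last holds). The fingers move at their own pace and stop on an object; "newtons" is the grip in N (left out, the last holds). Time passes only in rows, so rows that do not move let the fingers close, or fill a call up. It gives the time, the measured TCP pose, the force, the opening and the grip force at its end, in the units of the state.
- sense(): the state, without advancing time (a new reading comes with each control period).
- grab_frame(name): name is "scene" or "top"; returns (picture, depth): 400x640x3 uint8, red, green, blue; 400x640 float32, m along the optical axis (not along the pixel's ray), 0 where there is no reading.
- camera_model(name): a dict with "fx", "fy", "cx", "cy" (pixels), "k1" (the pictures are not rectified: a ray, as slopes to the right and down, at radius r is drawn at 1 + k1 r^2 times it, then the intrinsics apply), "R" (3x3) and "t" (3): a world point X has camera coordinates R X + t. Camera axes: x right, y down, z forward; pixel columns grow to the right and rows downward; lengths in m; the calibration is good to about 2 mm. A picture is of the moment at which its call begins. camera_model takes no time and is no camera call.
- sign_off(): hands the job in; it is judged then, once.
The state is a dict: "clock": time; "qpos": joint angles; "joint_vel": joint speeds; "joint_torque": joint torques, N m; "tool_pos": TCP position; "tool_rot": TCP orientation; "force": force on the tool from outside, world axes, zero at the start; "torque": the same for the moment, N m; "opening": finger opening in m; "grip_force": force on a finger pad.
Only numpy, scipy, OpenCV 4.12 (cv2) and the standard library are available. Lean on these libraries where they do the work, as an engineer would, in place of code of your own. Each camera call takes 0.05 s, during which the arm holds its last target. There are 200 camera calls.

## Working session

There is one attempt and no reset: what is moved stays moved. The work goes in short steps, Python scripts to look and compute and a tool call to move; the robot and the scene stay as the last step left them, time stands still between calls to the robot, and variables do not carry over. Pictures are saved under pics/ and viewed, at most 10 in all, crops included, and the job is handed in when it is done.

Besides the shell and the picture viewer there is one more tool, called after "Emit:" as name([rows], argument=value, ...), one row to a line, values as JSON. apply_moves: Moves the arm, as the interface text tells. Its arguments: {"type":"object","properties":{"series":{"type":"array"},"fingers":{"type":"number"},"newtons":{"type":"number"}},"required":["series"]}

```bash
mkdir -p pics; cat > h.py <<'E'
import numpy as np, cv2
from station import sense, grab_frame, camera_model, sign_off
def pts(name,depth):
    m=camera_model(name); v,u=np.mgrid[0:400,0:640]
    K=np.array([[m['fx'],0,m['cx']],[0,m['fy'],m['cy']],[0,0,1.]])
    p=cv2.undistortPoints(np.stack([u,v],-1).reshape(-1,1,2).astype(float),K,np.array([m['k1'],0,0,0.])).reshape(400,640,2)
    c=np.dstack([p,np.ones((400,640))])*depth[...,None]
    return (c-np.array(m['t']))@np.array(m['R'])
def proj(name,X):
    m=camera_model(name); c=np.array(m['R'])@np.array(X)+m['t']; s=c[:2]/c[2]; s=s*(1+m['k1']*(s@s))
    return np.array([m['fx']*s[0]+m['cx'],m['fy']*s[1]+m['cy']])
E
python3 - <<'E'
from h import *
for n in ('scene','top'):
    im,d=grab_frame(n); cv2.imwrite(f'pics/{n}0.png',im[...,::-1]); np.savez(f'{n}0.npz',im=im,d=d)
    m=camera_model(n); print(n,-np.array(m['R']).T@m['t'],m['fx'],m['k1'])
print(sense())
E
```

```text
scene [0.97783958 0.7524788  0.67226806] 379.762770862068 -0.020936860415109858
top [ 0.3859608  -0.03142226  1.10270135] 378.0659041130576 -0.02519153186505797
{'clock': 0.1, 'qpos': array([-1.26400323,  0.46829581, -0.01159998,  1.60351079,  0.00600315,
        1.07141805, -0.05630986]), 'joint_vel': array([ 0.0007827 , -0.00161493,  0.00063137, -0.00126629,  0.00051183,
        0.00077915,  0.0023539 ]), 'joint_torque': array([ 8.37282878e-04, -5.21643054e+01, -1.26998711e-02, -2.44360775e+01,
       -5.68287272e-02,  1.40351057e-02,  5.77947094e-05]), 'tool_pos': array([0.22262793, 0.61006597, 0.1764399 ]), 'tool_rot': array([-7.97788805e-05,  1.74043360e-01,  9.84737666e-01, -7.94843883e-04]), 'force': array([ 0.13930305,  0.28083569, -0.35236957]), 'torque': array([0.02038531, 0.04037717, 0.01369983]), 'grip_force': 0.0, 'opening': 0.09187016971942187}
```

View pics/scene0.png

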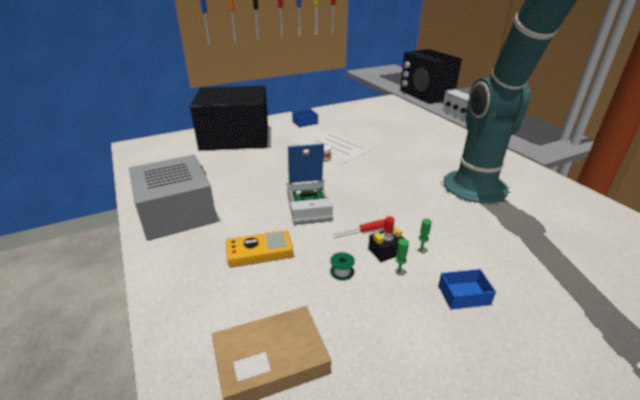

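View pics/top0.png

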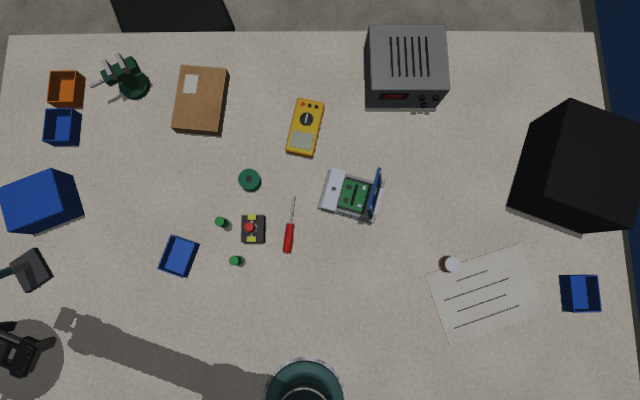

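The top view shows the clamp at (350,195) with its upright lid at (375,193), and the socket with the red pin at (253,229). Two green look-alikes stand close to the socket, at (221,222) and (236,260), and the spool is at (249,180). Next I'll measure these.

```bash
python3 - <<'E'
from h import *
def comp(mask,u,v,r):
    m=np.zeros_like(mask); m[v-r:v+r,u-r:u+r]=mask[v-r:v+r,u-r:u+r]; return m
for n,spots in (('top',dict(pin=(250,227,13),lid=(374,193,32),g1=(221,222,9),g2=(236,260,9),yel=(253,229,16),blk=(253,229,20),jig=(345,193,36))),
              ('scene',dict(pin=(389,224,9),lid=(307,165,26),yel=(388,238,16),g1=(426,230,13),g2=(402,250,15)))):
    f=np.load(f'{n}0.npz'); im,d=f['im'],f['d']; P=pts(n,d); h=cv2.cvtColor(im,cv2.COLOR_RGB2HSV)
    H,S,V=[h[...,i].astype(int) for i in range(3)]
    M=dict(pin=((H<8)|(H>172))&(S>150)&(V>70),lid=(H>100)&(H<125)&(S>120),g1=(H>45)&(H<80)&(S>120),g2=(H>45)&(H<80)&(S>120),yel=(H>20)&(H<35)&(S>140),blk=(V<75),jig=(P[...,2]>.042)&(P[...,2]<.056))
    for k,(u,v,r) in spots.items():
        m=comp(M[k],u,v,r)&(d>0); ys,xs=np.nonzero(m); p=P[m]
        print(n,k,len(p),'pix',xs.mean().round(1),ys.mean().round(1),'med',np.median(p,0).round(4),'min',np.percentile(p,3,0).round(4),'max',np.percentile(p,97,0).round(4))
        if k in('jig','blk','lid'):
            q=p if k!='blk' else p[(p[:,2]>.04)]
            c,s,a=cv2.minAreaRect((q[:,:2]*1000).astype(np.float32)); print('  rect',np.round(c,1),np.round(s,1),round(a,2))
f=np.load('top0.npz');P=pts('top',f['d'])
for y in range(165,226,6): print(' '.join('%3d'%(1000*P[y,x,2]) for x in range(312,392,4)))
for n,(a,b,c,e) in dict(top=(140,280,200,400),scene=(130,290,270,450)).items():
    im=cv2.imread(f'pics/{n}0.png')[a:b,c:e]; s=4 if n=='top' else 4
    cv2.imwrite(f'pics/{n}_c.png',cv2.resize(im,None,fx=3.5,fy=3.5,interpolation=cv2.INTER_CUBIC))
E
```

```text
top pin 75 pix 248.4 226.5 med [0.4698 0.1409 0.1106] min [0.4573 0.1292 0.107 ] max [0.481  0.1524 0.1134]
top lid 214 pix 373.5 193.1 med [ 0.5422 -0.182   0.1953] min [ 0.4944 -0.2019  0.0252] max [ 0.5965 -0.1629  0.1993]
  rect [ 547.8 -186.6] [ 26.7 108.3] 73.92
top g1 100 pix 221.4 221.7 med [0.4848 0.215  0.0993] min [0.4744 0.208  0.0466] max [0.4958 0.2295 0.1028]
top g2 98 pix 235.7 260.0 med [0.3824 0.1755 0.0994] min [0.372  0.1672 0.0466] max [0.3928 0.1887 0.1037]
top yel 87 pix 251.3 228.3 med [0.444  0.1402 0.0669] min [0.4329 0.1285 0.0625] max [0.5043 0.1515 0.0705]
top blk 462 pix 254.6 229.5 med [0.462  0.1271 0.0505] min [0.4303 0.1091 0.0023] max [0.5033 0.1687 0.0859]
  rect [468.7 139.9] [61.8 75.9] 89.17
top jig 885 pix 342.2 192.2 med [ 0.5665 -0.0986  0.05  ] min [ 0.5152 -0.213   0.0422] max [ 0.6299 -0.0618  0.0546]
  rect [ 560.9 -142.6] [156.4 121.8] 72.47
scene pin 153 pix 387.1 224.3 med [0.4774 0.1469 0.092 ] min [0.423  0.051  0.0132] max [0.4858 0.1539 0.1102]
scene lid 1042 pix 305.4 163.1 med [ 0.5524 -0.1867  0.1291] min [ 0.5074 -0.2067  0.066
[... 587 characters left out ...]
 49  46  49  48  37  35  37  -4  -1  -2   3 196 160   1  -2
  0   0  -1   5  50  51  51  51  40  38  41  42  39  35  30  38 199 108  59   0
  0   0   3 1102  54  23  52  53  39  40  43  59  38  41  39 195 186  47   0   2
 -1   0  -2  21  49  50  48  39  39  43  42  38  40  40  37 199 133  49   5   1
  0   1  19  52  53  53  47  42  41  43  53  38  38  35  18 196  84   0   1   2
  1  -1  16  52  51  48  49  41  39  38  40  41  44  41 198 183  46   0   0  -1
  1   0  -2   0  -1  -1  14  21  38  34  34  19  37  21 150 132  46   0   3   2
 -2  -2   1   0   0   1   3   2   0   1   2   7  20  27  18  61   3   0   0  -2
  0   0  -1   1   1  -1   3   2  -1   4   1   2   3   0   3   0  -2   4   0  -1
```

View pics/top_c.png

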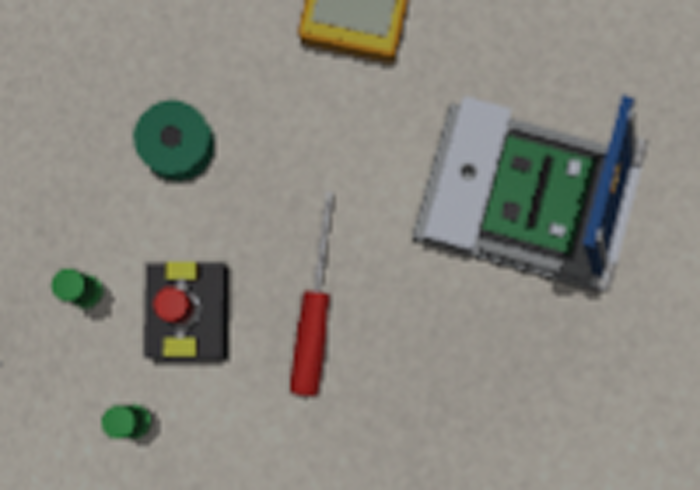

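View pics/scene_c.png

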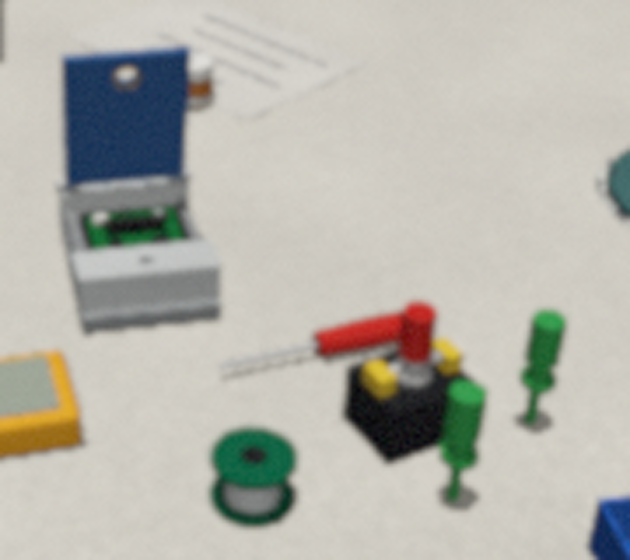

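The crops show the jig hole at about (333.4,188.5) in the top image, the lid upright with its outer face towards -y, and the pin seated between its housings. Next I'll get the clamp's yaw, hole and lid angle.

```bash
cat >> h.py <<'E'
def ray(name,u,v,z):
    m=camera_model(name); K=np.array([[m['fx'],0,m['cx']],[0,m['fy'],m['cy']],[0,0,1.]])
    s=cv2.undistortPoints(np.array([[[u,v]]],float),K,np.array([m['k1'],0,0,0.]))[0,0]
    R=np.array(m['R']); o=-R.T@m['t']; w=R.T@np.array([*s,1]); return o+w*(z-o[2])/w[2]
E
python3 - <<'E'
from h import *
f=np.load('scene0.npz');im,d=f['im'],f['d'];P=pts('scene',d);h=cv2.cvtColor(im,cv2.COLOR_RGB2HSV)
m=(h[...,0]>100)&(h[...,0]<125)&(h[...,1]>120)&(d>0);k=np.zeros_like(m);k[142:185,284:330]=1
p=P[m&k&(P[...,2]>.07)]
for i in range(4):
    c=p.mean(0);n=np.linalg.svd(p-c)[2][2]; n*=np.sign(n[1]); p=p[abs((p-c)@n)<.006]
print('lid inner plane',len(p),c,n,'yaw',-np.arctan2(n[0],n[1]),'lid ang',np.pi/2+np.arcsin(n[2]))
print('scene lid x range along',np.percentile(p,[1,99],0))
f=np.load('top0.npz');im,d=f['im'],f['d'];P=pts('top',d);g=im.astype(int).sum(2)
# dark hole centroid in top
w=np.clip(np.median(g[184:194,329:339])-g[184:194,329:339]-40,0,None);v,u=np.mgrid[184:194,329:339]
hu,hv=(w*u).sum()/w.sum(),(w*v).sum()/w.sum(); print('hole',hu,hv,ray('top',hu,hv,.05))
print(ray('top',333.4,188.5,.05))
# scene hole seen at crop (147,260)
print('scene hole',ray('scene',270+147.5/3.5-.5,130+260.5/3.5-.5,.05))
# jig strip rect: bright white in top
V=cv2.cvtColor(im,cv2.COLOR_RGB2HSV); b=((V[...,2]>165)|(g>480)).astype(np.uint8); b[:, :316]=0;b[:,348:]=0;b[:166]=0;b[214:]=0
z=P[...,2];s=((z>.044)&(z<.058)).astype(np.uint8);s[:, :316]=0;s[:,346:]=0;s[:166]=0;s[216:]=0
for mk in(b,s):
    q=P[(mk>0)&(d>0)&(z>.04)&(z<.06)]
    if len(q): c2,sz,a=cv2.minAreaRect((q[:,:2]*1000).astype(np.float32)); print(len(q),np.round(c2,1),np.round(sz,1),a)
# pin top circle from scene & top rays
f=np.load('scene0.npz');h=cv2.cvtColor(f['im'],cv2.COLOR_RGB2HSV)
# green/lid edge top cam: lid top edge
zz=(z>.185)&(z<.21);zz[:, :350]=0;zz[:,:]&=True;q=P[zz&(np.arange(400)[:,None]<230)&(np.arange(400)[:,None]>160)&(np.arange(640)[None]<395)]
c2,sz,a=cv2.minAreaRect((q[:,:2]*1000).astype(np.float32));print('lidtop',len(q),np.round(c2,1),np.round(sz,1),a,np.median(q[:,2]))
E
```

```text
lid inner plane 983 [ 0.55292798 -0.18573003  0.13230323] [ 0.27411925  0.94128874 -0.19706382] yaw -0.2833796122398354 lid ang 1.3724342247010208
scene lid x range along [[ 0.50478622 -0.20793591  0.07122594]
 [ 0.60025788 -0.16321703  0.19342155]]
hole 333.3144781144781 188.32626262626263 [ 0.57978543 -0.08733702  0.05      ]
[ 0.5792831  -0.08757059  0.05      ]
scene hole [ 0.58197945 -0.08362706  0.05      ]
472 [579.5 -87.1] [ 36.2 115.1] 73.8968505859375
597 [575.2 -95.7] [ 56.7 119.5] 73.49246215820312
lidtop 176 [ 551.5 -179.6] [ 11.6 110.7] 74.31169128417969 0.19654910118204735
```

Emit:
apply_moves([
  [[0, 0, -35, 0, 0, -0.067], [-15, -20, -35, 0, 0, 0], [-27, -36, 0, 0, 0, 0], [-27, -36, 0, 0, 0, 0], [-27, -36, 0, 0, 0, 0]],
], fingers=1, newtons=20)

```text
clock: 0.6
tool_pos: [0.2796, 0.4591, 0.2471]
tool_rot: [0.0, 0.141, 0.99, -0.0]
force: [0.8, 0.0, -0.3]
opening: 0.0541
grip_force: 0.0
```

Emit:
apply_moves([
  [[-27, -36, 0, 0, 0, 0], [-27, -36, 0, 0, 0, 0], [-27, -36, 0, 0, 0, 0], [-27, -36, 0, 0, 0, 0], [-27, -36, 0, 0, 0, 0]],
])

```text
clock: 1.1
tool_pos: [0.3588, 0.2484, 0.2472]
tool_rot: [-0.0, 0.141, 0.99, 0.0]
force: [0.3, -0.1, -0.9]
opening: 0.014
grip_force: 0.0
```

Emit:
apply_moves([
  [[-27, -36, 0, 0, 0, 0], [-27, -36, 0, 0, 0, 0], [-27, -36, 0, 0, 0, 0], [-27, -36, 0, 0, 0, 0], [-27, -36, 0, 0, 0, 0]],
])

```text
clock: 1.6
tool_pos: [0.4381, 0.0381, 0.2473]
tool_rot: [0.0, 0.141, 0.99, 0.0]
force: [-0.1, 0.7, 0.6]
opening: 0.0004
grip_force: 0.0
```

Emit:
apply_moves([
  [[-28.5, -40, 0, 0, 0, 0], [-28.5, -40, 0, 0, 0, 0], [-28.5, -40, 0, 0, 0, 0], [-28.5, -40, 0, 0, 0, 0], [-28.5, -40, 0, 0, 0, 0]],
])

```text
clock: 2.1
tool_pos: [0.5193, -0.1936, 0.2472]
tool_rot: [0.0, 0.141, 0.99, 0.0]
force: [0.5, 0.8, -0.2]
opening: 0.0003
grip_force: 0.0
```

Emit:
apply_moves([
  [[-28.5, -40, 0, 0, 0, 0], [0, 0, 0, 0, 0, 0], [0, 0, 35, 0, 0, 0], [0, 0, 35, 0, 0, 0], [0, 0, 30, 0, 0, 0]],
])

```text
clock: 2.6
tool_pos: [0.5345, -0.2373, 0.1454]
tool_rot: [-0.001, 0.141, 0.99, 0.0]
force: [0.3, 0.5, -0.9]
opening: 0.0006
grip_force: 0.0
```

Emit:
apply_moves([
  [[0, 20, 0, 0, 0, 0], [0, 14, 0, 0, 0, 0], [0, 8, 2, 0, 0, 0], [0, 8, 2, 0, 0, 0], [0, 7, 3, 0, 0, 0]],
])

```text
clock: 3.1
tool_pos: [0.5519, -0.1835, 0.141]
tool_rot: [0.001, 0.141, 0.99, -0.0]
force: [-0.2, -1.5, 1.1]
opening: 0.0003
grip_force: 0.6
```

Emit:
apply_moves([
  [[0, 6, 3, 0, 0, 0], [0, 12, 7, 0, 0, 0], [0, 11, 9, 0, 0, 0], [0, 9, 11, 0, 0, 0], [0, 0, 0, 0, 0, 0]],
])

```text
clock: 3.6
tool_pos: [0.5609, -0.1444, 0.108]
tool_rot: [-0.002, 0.14, 0.99, 0.0]
force: [-0.1, -0.1, -0.1]
opening: 0.0004
grip_force: 0.0
```

```bash
python3 - <<'E'
from h import *
s=sense();r=s['tool_pos']-[.5459,-.2036,0];print(r@[.2796,.9601,0],r@[-.9601,.2796,0],s['tool_pos'],s['force'])
im,d=grab_frame('scene');cv2.imwrite('pics/s1.png',cv2.resize(im[100:300,200:460,::-1],None,fx=2.5,fy=2.5))
E
```

```text
0.061019272233082164 0.0021042173642926753 [ 0.56094121 -0.14442517  0.10798329] [-0.10875483 -0.11764673 -0.06867823]
```

View pics/s1.png

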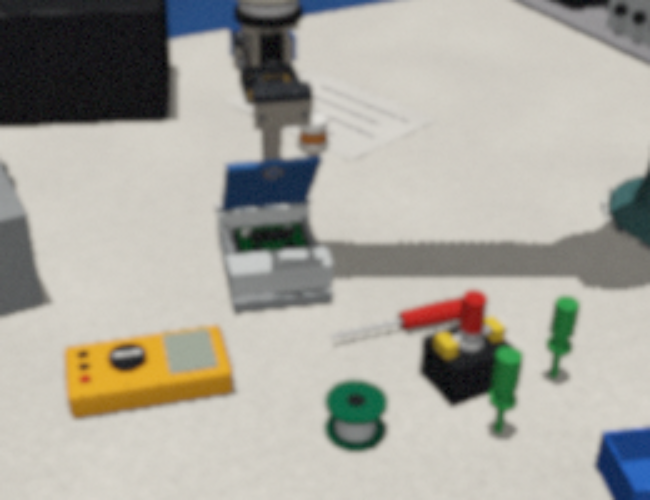

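The lid is leaning forward and partly folded, with the fingertip behind and above it. I'll continue along the arc.

Emit:
apply_moves([
  [[0, 4, 10, 0, 0, 0], [0, 5, 12, 0, 0, 0], [0, 3, 9, 0, 0, 0], [0, 2, 8, 0, 0, 0], [0, 0, 4, 0, 0, 0]],
])

```text
clock: 4.15
tool_pos: [0.5652, -0.1331, 0.0661]
tool_rot: [-0.001, 0.141, 0.99, 0.0]
force: [0.2, -0.1, 0.9]
opening: 0.0005
grip_force: 0.3
```

Emit:
apply_moves([
  [[0, 0, 2, 0, 0, 0], [0, 0, 1, 0, 0, 0], [0, 0, 0, 0, 0, 0], [0, 0, 0, 0, 0, 0], [0, 0, 0, 0, 0, 0]],
])

```text
clock: 4.65
tool_pos: [0.5659, -0.1337, 0.0646]
tool_rot: [0.0, 0.141, 0.99, 0.0]
force: [0.1, -0.7, -0.1]
opening: 0.0001
grip_force: 0.0
```

Emit:
apply_moves([
  [[0, 0, 2, 0, 0, 0], [0, 0, 1, 0, 0, 0], [0, 0, 0, 0, 0, 0], [0, 0, 0, 0, 0, 0], [0, 0, 0, 0, 0, 0]],
])

```text
clock: 5.15
tool_pos: [0.5656, -0.1337, 0.0612]
tool_rot: [-0.0, 0.141, 0.99, 0.0]
force: [-1.1, 0.4, 0.2]
opening: 0.0001
grip_force: 0.0
```

```bash
python3 - <<'E'
from h import *
s=sense();r=s['tool_pos']-[.5459,-.2036,0];print(r@[.2796,.9601,0],r@[-.9601,.2796,0],s['tool_pos'],s['force'])
im,d=grab_frame('scene');cv2.imwrite('pics/s2.png',cv2.resize(im[130:230,260:360,::-1],None,fx=5,fy=5))
P=pts('scene',d);h=cv2.cvtColor(im,cv2.COLOR_RGB2HSV)
m=(h[...,0]>100)&(h[...,0]<125)&(h[...,1]>120)&(d>0);k=np.zeros_like(m);k[142:220,275:345]=1
p=P[m&k];q=p-[.5459,-.2036,.054]
y=q@[.2796,.9601,0];z=q[:,2];i=(y>.03)&(y<.14);print(i.sum(),np.polyfit(y[i],z[i],1),y.min(),y.max())
E
```

```text
0.07266737611693311 0.0006285216205800396 [ 0.56561498 -0.13365409  0.06124852] [-1.06051284  0.36565062  0.1668747 ]
86 [0.39429858 0.01350017] 0.07237483652300129 0.13340274939524738
```

View pics/s2.png

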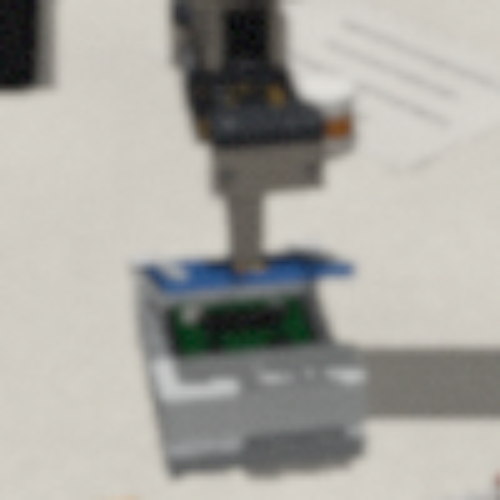

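The lid is edge-on to the camera at about 0.4 rad, and the tip seems to end at its upper edge. I'll check this against projections.

```bash
python3 - <<'E'
from h import *
hg=np.array([.5459,-.2036,.054]);Y=np.array([.2796,.9601,0]);X=np.array([.9601,-.2796,0]);Z=np.array([0,0,1.])
c=lambda p:((proj('scene',p)-[260,130])*5).round(0)
s=sense();print('tcp',c(s['tool_pos']),'tcp+25up',c(s['tool_pos']+[0,0,.025]))
for th in (0,.1,.2,.3,.4,.5): print(th,[c(hg+sx*X*.055+Y*(.145*np.cos(th)-.004*np.sin(th))+Z*(.145*np.sin(th)+.004*np.cos(th))) for sx in(-1,1)])
print('hinge',[c(hg+sx*X*.055) for sx in(-1,1)])
im,d=grab_frame('scene');P=pts('scene',d)
for v in range(172,196,2):
    q=(P[v,300:332:4]-hg);print(v,' '.join('(%d,%d)'%(1000*(a@Y),1000*a[2]) for a in q))
E
```

```text
tcp [247. 306.] tcp+25up [246. 271.]
0 [array([359., 367.]), array([171., 386.])]
0.1 [array([359., 345.]), array([170., 364.])]
0.2 [array([359., 322.]), array([168., 341.])]
0.3 [array([358., 298.]), array([166., 316.])]
0.4 [array([356., 273.]), array([164., 291.])]
0.5 [array([354., 248.]), array([162., 265.])]
hinge [array([312., 249.]), array([142., 265.])]
172 (-162,-55) (-160,-55) (90,84) (90,82) (-151,-54) (-148,-54) (-145,-54) (-140,-53)
174 (-151,-57) (-144,-54) (88,76) (86,74) (-138,-55) (-134,-54) (-133,-55) (-128,-54)
176 (-127,-51) (1038,618) (89,70) (87,67) (-122,-54) (-122,-56) (-116,-54) (-115,-55)
178 (-119,-55) (-115,-54) (86,61) (85,60) (-104,-52) (-4,5) (-99,-52) (-99,-53)
180 (-102,-53) (-100,-53) (88,56) (13,10) (32,20) (48,28) (75,43) (-82,-52)
182 (47,27) (59,33) (86,48) (82,45) (93,49) (106,56) (113,59) (126,66)
184 (109,58) (118,62) (129,68) (129,66) (125,62) (129,64) (129,62) (131,62)
186 (130,64) (128,61) (131,62) (130,60) (2,-19) (8,-17) (-48,-54) (-45,-53)
188 (0,-23) (0,-24) (0,-25) (4,-24) (-1,-29) (7,-25) (-32,-52) (-32,-53)
190 (22,-16) (26,-15) (30,-13) (34,-13) (35,-13) (32,-17) (-24,-54) (-24,-56)
192 (61,0) (61,0) (65,0) (64,-1) (63,-3) (45,-16) (44,-18) (-9,-54)
194 (62,-5) (66,-4) (61,-9) (61,-10) (58,-13) (59,-14) (54,-19) (3,-53)
```

The depth puts the lid at about 0.4 rad. The fingertip reads below the lid's surface with no force on it. I'll back off upward and re-check the lid.

Emit:
apply_moves([
  [[0, 0, -10, 0, 0, 0], [0, 0, -15, 0, 0, 0], [0, 0, -20, 0, 0, 0], [0, 0, -25, 0, 0, 0], [0, 0, 0, 0, 0, 0]],
])

```text
clock: 5.75
tool_pos: [0.5684, -0.1346, 0.1358]
tool_rot: [0.004, 0.141, 0.99, 0.0]
force: [-0.7, -0.6, 0.3]
opening: 0.0006
grip_force: 0.0
```

```bash
cat >> h.py <<'E'
hg=np.array([.5459,-.2036,.054]);Y=np.array([.2796,.9601,0]);X=np.array([.9601,-.2796,0]);Z=np.array([0,0,1.])
def lid():
    for n in('top','scene'):
        im,d=grab_frame(n);np.savez('last_%s.npz'%n,im=im,d=d);P=pts(n,d);h=cv2.cvtColor(im,cv2.COLOR_RGB2HSV);q=P-hg
        y,x,z=q@Y,q@X,q[...,2]
        m=(h[...,0]>100)&(h[...,0]<125)&(h[...,1]>110)&(d>0)&(y>.0)&(y<.16)&(abs(x)<.06)&(z>-.02)
        y,x,z=y[m],x[m],z[m];i=(y>.03);print(n,len(y),'fit',np.polyfit(y[i],z[i],1).round(3),'y',np.percentile(y,[2,50,98]).round(3),'x',np.percentile(x,[2,98]).round(3),'z',np.percentile(z,[2,50,98]).round(3))
E
python3 - <<'E'
from h import *
s=sense();r=s['tool_pos']-hg;print(r@Y,r@X,r[2],s['force'])
lid()
E
```

```text
0.07257098347612562 0.0023378916362974556 0.08178815959334962 [-0.72019189 -0.6137858   0.28512804]
top 5 fit [-0.486  0.128] y [0.126 0.128 0.128] x [0.039 0.051] z [0.065 0.066 0.067]
scene 151 fit [-3.96   0.573] y [0.06  0.112 0.132] x [-0.033  0.056] z [0.042 0.065 0.361]
```

```bash
python3 - <<'E'
from h import *
a=np.load('last_top.npz')['im'][150:240,300:400,::-1];b=np.load('last_scene.npz')['im'][120:210,260:360,::-1]
cv2.imwrite('pics/c3.png',cv2.resize(np.hstack([a,b]),None,fx=4,fy=4,interpolation=cv2.INTER_CUBIC))
E
```

```text
(no output)
```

View pics/c3.png

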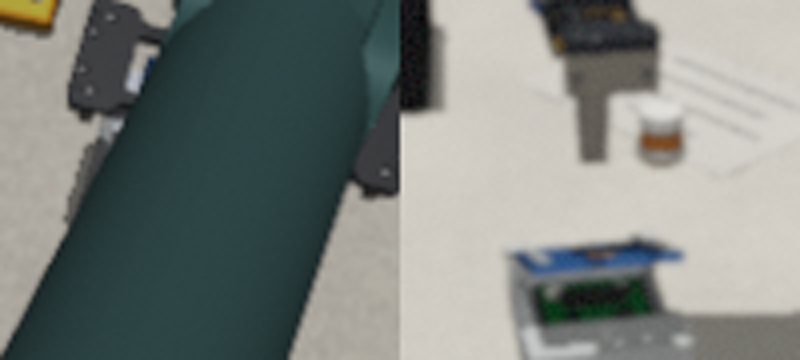

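```bash
python3 - <<'E'
from h import *
f=np.load('last_scene.npz');P=pts('scene',f['d'])-hg;t=sense()['tool_pos']-hg
print('tcp',t@X,t@Y,t[2], proj('scene',t+hg))
for v in range(134,180,2): print(v,' '.join('(%d,%d,%d)'%(1000*(a@X),1000*(a@Y),1000*a[2]) for a in P[v,298:316:3]), f['im'][v,308])
E
```

```text
tcp -1.3236890159844143e-05 0.07289792567230587 0.07856489404431671 [308.79488511 170.69569064]
134 (-42,-506,-56) (32,164,235) (24,164,235) (17,164,234) (9,164,234) (1,163,233) [89 84 79]
136 (-39,-479,-54) (32,166,231) (25,166,230) (17,164,229) (8,156,225) (1,159,225) [104 100  92]
138 (-36,-456,-53) (31,159,222) (23,158,221) (16,157,220) (8,158,220) (1,159,220) [101  95  87]
140 (-33,-434,-52) (31,159,217) (24,162,218) (16,159,215) (8,157,214) (1,158,214) [100  94  86]
142 (-30,-417,-53) (31,157,210) (23,156,209) (16,158,210) (8,158,209) (1,158,209) [101  97  89]
144 (-28,-399,-54) (31,156,205) (13,83,170) (6,87,171) (-2,87,170) (-89,-383,-52) [98 94 83]
146 (-25,-377,-53) (-37,-373,-52) (13,81,163) (5,85,164) (-2,87,164) (-85,-363,-51) [97 93 87]
148 (-23,-362,-55) (-35,-356,-53) (12,75,153) (6,88,159) (-2,87,158) (-83,-350,-54) [100  95  88]
150 (-20,-338,-52) (-32,-337,-52) (13,77,148) (6,88,153) (-2,87,152) (-80,-331,-53) [97 92 84]
152 (-18,-323,-53) (-30,-326,-56) (13,77,142) (6,86,146) (-2,86,145) (-76,-310,-52) [98 93 86]
154 (-15,-303,-52) (-27,-306,-54) (13,74,134) (6,86
[... 585 characters left out ...]
,-198,-51) (-35,-201,-54) (-46,-198,-53) (-57,-200,-55) [209 205 197]
168 (0,-194,-55) (-11,-195,-57) (-21,-184,-52) (-33,-189,-56) (-44,-188,-56) (-54,-182,-54) [208 204 195]
170 (1,-176,-53) (-9,-175,-54) (-20,-176,-55) (-30,-172,-54) (-42,-173,-56) (-52,-165,-53) [208 205 197]
172 (4,-157,-51) (-6,-157,-52) (-18,-161,-56) (-28,-158,-55) (-39,-154,-54) (-49,-152,-54) [210 206 197]
174 (5,-146,-53) (-5,-149,-56) (-15,-143,-53) (-26,-142,-54) (-36,-136,-52) (-47,-140,-55) [209 206 197]
176 (7,-135,-55) (-2,-127,-51) (-13,-129,-54) (-24,-129,-55) (-34,-129,-56) (-44,-123,-54) [210 207 198]
178 (9,-119,-54) (-1,-121,-56) (-10,-113,-53) (-22,-118,-57) (-32,-112,-54) (-42,-108,-53) [210 207 198]
```

Depth shows the fingertip really about 37 mm above the reported TCP, with the body offset by the same amount. The lid is where that true tip pushed it, at about 0.4 rad. I'll keep pressing and watch the force.

Emit:
apply_moves([
  [[0, 0, 35, 0, 0, 0], [0, 0, 30, 0, 0, 0], [0, 1, 8, 0, 0, 0], [0, 1, 8, 0, 0, 0], [0, 1, 8, 0, 0, 0]],
])

```text
clock: 6.35
tool_pos: [0.5671, -0.1309, 0.0425]
tool_rot: [0.0, 0.141, 0.99, 0.0]
force: [-0.5, -0.6, 0.7]
opening: 0.0003
grip_force: 0.3
```

```bash
cat >> h.py <<'E'
def tip():
    f=np.load('last_scene.npz');P=pts('scene',f['d'])-hg;s=sense();t=s['tool_pos']-hg
    print('tcp X,Y,Z rel',(1000*np.array([t@X,t@Y,t[2]])).round(1),'F',s['force'].round(1))
    g=(abs(P@Y-t@Y)<.03)&(abs(P@X-t@X)<.03)&(P[...,2]>.0)&(P[...,2]<t[2]+.11)&(f['d']>0)
    h=cv2.cvtColor(f['im'],cv2.COLOR_RGB2HSV);g&=(h[...,1]<60)&(h[...,2]<150)
    q=P[g];
    if len(q): print('finger',len(q),'z min',np.percentile(q[:,2],[0,3,10]).round(4),'x',np.percentile(q@X,[3,50,97]).round(4),'y',np.percentile(q@Y,[3,50,97]).round(4))
E
python3 - <<'E'
from h import *
lid();tip()
E
```

```text
top 25 fit [-1.44   0.258] y [0.004 0.007 0.137] x [-0.056  0.045] z [0.005 0.007 0.087]
scene 398 fit [-0.107  0.093] y [0.029 0.102 0.143] x [-0.039  0.054] z [-0.012  0.031  0.357]
tcp X,Y,Z rel [ -0.6  76.  -12. ] F [-0.5  0.1 -0.2]
finger 97 z min [0.0168 0.0231 0.0283] x [-0.0075  0.0025  0.0117] y [0.0737 0.0903 0.0946]
```

Emit:
apply_moves([
  [[0, 0, 4, 0, 0, 0], [0, 0, 3, 0, 0, 0], [0, 0, 2, 0, 0, 0], [0, 0, 0, 0, 0, 0], [0, 0, 0, 0, 0, 0]],
])

```text
clock: 6.95
tool_pos: [0.5665, -0.1308, 0.0334]
tool_rot: [0.0, 0.141, 0.99, -0.0]
force: [-0.8, -0.2, 0.7]
opening: 0.0003
grip_force: 0.0
```

Emit:
apply_moves([
  [[0, 0, 2, 0, 0, 0], [0, 0, 2, 0, 0, 0], [0, 0, 0, 0, 0, 0], [0, 0, 0, 0, 0, 0], [0, 0, 0, 0, 0, 0]],
])

```text
clock: 7.45
tool_pos: [0.5665, -0.1308, 0.0293]
tool_rot: [-0.0, 0.141, 0.99, -0.0]
force: [0.2, -1.1, 0.1]
opening: 0.0002
grip_force: 0.0
```

```bash
python3 - <<'E'
from h import *
lid();tip()
f=np.load('last_scene.npz');P=pts('scene',f['d'])-hg;h=cv2.cvtColor(f['im'],cv2.COLOR_RGB2HSV)
y,x,z=P@Y,P@X,P[...,2];m=(h[...,0]>100)&(h[...,0]<125)&(h[...,1]>120)&(abs(x)<.06)&(y>.02)&(y<.15)&(abs(z)<.08)
print(m.sum(),np.polyfit(y[m],z[m],1))
E
```

```text
top 38 fit [ 3.885 -0.493] y [0.004 0.008 0.14 ] x [-0.056  0.042] z [0.002 0.006 0.052]
scene 473 fit [-0.005  0.062] y [0.025 0.098 0.146] x [-0.037  0.053] z [0.006 0.014 0.351]
tcp X,Y,Z rel [ -0.6  75.7 -24.7] F [ 0.3  0.2 -0.2]
finger 96 z min [0.0082 0.01   0.0176] x [-0.0121  0.0025  0.0116] y [0.071  0.0891 0.0947]
369 [0.07990176 0.00455919]
```

Emit:
apply_moves([
  [[0, 0, -20, 0, 0, 0], [0, 0, -35, 0, 0, 0], [0, 0, -35, 0, 0, 0], [0, 0, -35, 0, 0, 0], [28, 39, 0, 0, 0, 0]],
], fingers=0.45)

```text
clock: 8.05
tool_pos: [0.5548, -0.0923, 0.1596]
tool_rot: [0.006, 0.146, 0.989, -0.001]
force: [1.0, 0.3, 0.7]
opening: 0.0385
grip_force: 0.0
```

Emit:
apply_moves([
  [[28, 39, 0, 0, 0, 0], [28, 39, 0, 0, 0, 0], [28, 39, 0, 0, 0, 0], [28, 39, 0, 0, 0, 0], [28, 39, 0, 0, 0, 0]],
])

```text
clock: 8.55
tool_pos: [0.4697, 0.1425, 0.1546]
tool_rot: [0.0, 0.141, 0.99, 0.0]
force: [0.3, 0.2, 0.2]
opening: 0.0504
grip_force: 0.0
```

Emit:
apply_moves([
  [[0, 0, 0, 0, 0, 0], [0, 0, 0, 0, 0, 0], [0, 0, 0, 0, 0, 0], [0, 0, 0, 0, 0, 0], [0, 0, 0, 0, 0, 0]],
])

```text
clock: 9.05
tool_pos: [0.471, 0.1394, 0.1543]
tool_rot: [0.0, 0.142, 0.99, -0.0]
force: [-1.2, 0.5, -0.4]
opening: 0.0506
grip_force: 0.0
```

```bash
python3 - <<'E'
from h import *
s=sense();t=s['tool_pos'];print(t,s['opening'],s['force']);e=np.array([.4697,.1402,t[2]])-t;print('to pin tool x,y',e@-X,e@Y)
lid()
f=np.load('last_scene.npz');P=pts('scene',f['d']);print('tcp px',proj('scene',t),proj('scene',t+[0,0,.036]))
h=cv2.cvtColor(f['im'],cv2.COLOR_RGB2HSV);g=(h[...,1]<60)&(h[...,2]<150)&(f['d']>0)&(P[...,2]>.115)&(P[...,2]<t[2]+.1)&(np.hypot(P[...,0]-t[0],P[...,1]-t[1])<.07)
q=P[g]-t;yy=q@Y
for a,b in((-.07,0),(0,.07)):
    k=q[(yy>a)&(yy<b)]
    if len(k):print('finger',len(k),'zmin',np.percentile(k[:,2],[0,3,10]).round(4),'toolx',np.percentile(k@-X,[3,97]).round(4),'y',np.percentile(k@Y,[3,97]).round(4))
y,x,z=(P-hg)@Y,(P-hg)@X,P[...,2]-.054;m=(h[...,0]>100)&(h[...,0]<125)&(h[...,1]>120)&(abs(x)<.06)&(y>.02)&(y<.15)&(abs(z)<.08)
print('lid',m.sum(),np.polyfit(y[m],z[m],1))
cv2.imwrite('pics/s4.png',cv2.resize(f['im'][130:290,270:450,::-1],None,fx=3.5,fy=3.5,interpolation=cv2.INTER_CUBIC))
E
```

```text
[0.4710036  0.13942989 0.15430952] 0.05055009981802286 [-1.16860404  0.47862169 -0.36605901]
to pin tool x,y 0.001466907688265257 0.0003749000261948485
top 1448 fit [0.089 0.005] y [0.006 0.071 0.14 ] x [-0.055  0.05 ] z [0.004 0.012 0.02 ]
scene 494 fit [0.076 0.005] y [0.02  0.087 0.145] x [-0.035  0.04 ] z [0.005 0.011 0.018]
tcp px [391.32899792 202.73899724] [392.89685989 190.29333697]
finger 172 zmin [0.0373 0.0392 0.0452] toolx [-0.0125  0.0079] y [-0.0315 -0.0238]
finger 213 zmin [0.0379 0.0424 0.047 ] toolx [-0.0126  0.0067] y [0.028 0.043]
lid 462 [0.07972058 0.0044607 ]
```

View pics/s4.png

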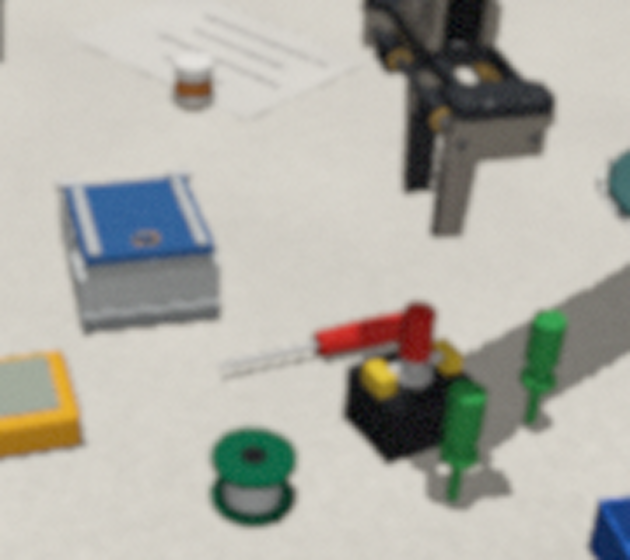

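The lid rests at about 0.085 rad. The fingers straddle the pin and are about 37 mm higher than reported, so I'll descend 116 mm and grip.

Emit:
apply_moves([
  [[2, 0, 30, 0, 0, 0], [0, 0, 30, 0, 0, 0], [0, 0, 25, 0, 0, 0], [0, 0, 16, 0, 0, 0], [0, 0, 10, 0, 0, 0]],
])

```text
clock: 9.65
tool_pos: [0.468, 0.1406, 0.042]
tool_rot: [-0.001, 0.141, 0.99, -0.001]
force: [-0.3, -0.3, 0.2]
opening: 0.0503
grip_force: 0.0
```

Emit:
apply_moves([
  [[0, 0, 5, 0, 0, 0], [0, 0, 0, 0, 0, 0], [0, 0, 0, 0, 0, 0], [0, 0, 0, 0, 0, 0], [0, 0, 0, 0, 0, 0]],
])

```text
clock: 10.15
tool_pos: [0.4691, 0.1417, 0.0389]
tool_rot: [0.001, 0.141, 0.99, 0.0]
force: [0.2, 0.1, -0.4]
opening: 0.0504
grip_force: 0.0
```

```bash
python3 - <<'E'
from h import *
s=sense();t=s['tool_pos'];print(t,s['opening'],s['force'])
im,d=grab_frame('scene');P=pts('scene',d);h=cv2.cvtColor(im,cv2.COLOR_RGB2HSV);g=(h[...,1]<60)&(h[...,2]<150)&(d>0)&(P[...,2]>.06)&(P[...,2]<.15)&(np.hypot(P[...,0]-t[0],P[...,1]-t[1])<.06)
q=P[g];yy=(q-t)@Y
for a,b in((-.06,-.015),(.015,.06)):
    k=q[(yy>a)&(yy<b)]
    if len(k):print('finger',len(k),'zmin',np.percentile(k[:,2],[0,3,10]).round(4),'toolx',np.percentile((k-t)@-X,[3,97]).round(4),'y',np.percentile((k-t)@Y,[3,97]).round(4))
cv2.imwrite('pics/s5.png',cv2.resize(im[170:270,350:450,::-1],None,fx=5,fy=5,interpolation=cv2.INTER_CUBIC))
E
```

```text
[0.4690598  0.14166489 0.03893488] 0.05044709204613117 [ 0.16990531  0.08237609 -0.42915676]
finger 69 zmin [0.0921 0.0941 0.1004] toolx [-0.0127  0.0045] y [-0.0339 -0.0242]
finger 128 zmin [0.0744 0.0791 0.0829] toolx [-0.0124  0.0064] y [0.0287 0.042 ]
```

View pics/s5.png

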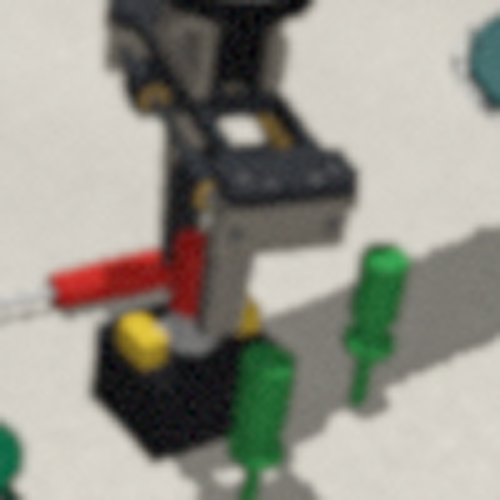

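The fingers straddle the red handle with their tips just above its lower end. Closing now.

Emit:
apply_moves([
  [[0, 0, 0, 0, 0, 0], [0, 0, 0, 0, 0, 0], [0, 0, 0, 0, 0, 0], [0, 0, 0, 0, 0, 0], [0, 0, 0, 0, 0, 0]],
], fingers=1, newtons=50)

```text
clock: 10.7
tool_pos: [0.4687, 0.1415, 0.0383]
tool_rot: [0.0, 0.141, 0.99, 0.0]
force: [0.0, 0.2, 0.9]
opening: 0.025
grip_force: 50.0
```

Emit:
apply_moves([
  [[0, 0, 0, 0, 0, 0], [0, 0, -2, 0, 0, 0], [0, 0, -3, 0, 0, 0], [0, 0, -3, 0, 0, 0], [0, 0, 0, 0, 0, 0]],
])

```text
clock: 11.2
tool_pos: [0.4694, 0.1414, 0.0474]
tool_rot: [0.0, 0.141, 0.99, 0.0]
force: [-0.8, -0.5, 4.7]
opening: 0.0254
grip_force: 50.0
```

Emit:
apply_moves([
  [[0, 0, -4, 0, 0, 0], [0, 0, -6, 0, 0, 0], [0, 0, -8, 0, 0, 0], [0, 0, -10, 0, 0, 0], [0, 0, -14, 0, 0, 0]],
])

```text
clock: 11.7
tool_pos: [0.4684, 0.1413, 0.0892]
tool_rot: [-0.0, 0.141, 0.99, -0.0]
force: [0.2, -0.1, -0.6]
opening: 0.0252
grip_force: 50.0
```

Emit:
apply_moves([
  [[0, 0, -25, 0, 0, 0], [0, 0, -30, 0, 0, 0], [-25, -28, 0, 0, 0, 0], [-29, -32, 0, 0, 0, 0], [-29, -32, 0, 0, 0, 0]],
])

```text
clock: 12.2
tool_pos: [0.5234, 0.0293, 0.1447]
tool_rot: [0.001, 0.14, 0.99, 0.001]
force: [-0.3, 0.1, -1.1]
opening: 0.025
grip_force: 50.0
```

Emit:
apply_moves([
  [[-29, -32, 0, 0, 0, 0], [-29, -32, 0, 0, 0, 0], [-29, -32, 0, 0, 0, 0], [0, 0, 0, 0, 0, 0], [0, 0, 0, 0, 0, 0]],
])

```text
clock: 12.7
tool_pos: [0.5792, -0.0877, 0.1438]
tool_rot: [-0.0, 0.142, 0.99, -0.0]
force: [0.3, 1.1, -0.8]
opening: 0.0253
grip_force: 50.0
```

```bash
cat >> h.py <<'E'
def pin():
    s=sense();t=s['tool_pos'];im,d=grab_frame('scene');np.savez('last_scene.npz',im=im,d=d);P=pts('scene',d);h=cv2.cvtColor(im,cv2.COLOR_RGB2HSV);H,S,V=[h[...,i].astype(int) for i in range(3)]
    near=(np.hypot(P[...,0]-t[0],P[...,1]-t[1])<.04)&(d>0)
    k=P[near&((H<8)|(H>172))&(S>140)];c=k-t
    print('tcp',t.round(4),'F',s['force'].round(1),'open',s['opening'].round(4))
    print('red',len(k),'z',np.percentile(k[:,2],[1,99]).round(4),'toolx',np.percentile(c@-X,[2,50,98]).round(4),'y',np.percentile(c@Y,[2,50,98]).round(4))
    m=near&(S<70)&(P[...,2]<np.percentile(k[:,2],1))&(P[...,2]>.062)
    for z0 in np.arange(.065,k[:,2].min(),.008):
        g=P[m&(P[...,2]>=z0)&(P[...,2]<z0+.008)]
        if len(g)>2: g=(g-t);print(' z%.3f'%z0,len(g),'toolx',np.percentile(g@-X,[0,50,100]).round(4),'y',np.percentile(g@Y,[0,50,100]).round(4))
    q=P-hg;y,x,z=q@Y,q@X,q[...,2];m=(H>100)&(H<125)&(S>120)&(abs(x)<.06)&(y>.02)&(y<.15)&(abs(z)<.04)
    print('lid',m.sum(),np.polyfit(y[m],z[m],1).round(3),'max y',np.percentile(y[m],99))
    e=np.array([.5800,-.0865,t[2]])-t;print('tcp->hole toolx,y',e@-X,e@Y)
E
python3 - <<'E'
from h import *
pin()
E
```

```text
Traceback (most recent call last):
  File "h.py", line 34, in pin
    print('tcp',t.round(4),'F',s['force'].round(1),'open',s['opening'].round(4))
                                                          ^^^^^^^^^^^^^^^^^^
AttributeError: 'float' object has no attribute 'round'
```

```bash
sed -i "s/s\['opening'\].round(4)/s['opening']/" h.py; python3 - <<'E'
from h import *
pin()
# pin axis & hole from images: lid hole (dark) in scene by ray on lid surface
f=np.load('last_scene.npz');im=f['im']
cv2.imwrite('pics/s6.png',cv2.resize(im[140:230,265:365,::-1],None,fx=6,fy=6,interpolation=cv2.INTER_CUBIC))
E
```

```text
tcp [ 0.579  -0.0861  0.1436] F [ 0.3  0.4 -1. ] open 0.025527469062826835
red 2 z [0.1937 0.3201] toolx [-0.0123 -0.0022  0.0078] y [0.0086 0.0119 0.0151]
 z0.065 22 toolx [-0.0112  0.0036  0.0384] y [-0.0118  0.0005  0.0251]
 z0.113 6 toolx [-0.0065 -0.0032 -0.0001] y [0.0007 0.0031 0.0048]
 z0.121 8 toolx [-0.0089 -0.0049  0.0002] y [-0.0008  0.0029  0.0057]
 z0.129 10 toolx [-0.0089 -0.005   0.0001] y [-0.0009  0.0046  0.0081]
 z0.137 12 toolx [-0.009  -0.0059  0.0007] y [-0.0025  0.0027  0.0068]
 z0.145 4 toolx [-0.006  -0.0037  0.0002] y [0.0009 0.0057 0.0079]
 z0.153 33 toolx [-0.0175 -0.0066  0.0081] y [-0.009   0.0088  0.0152]
 z0.161 21 toolx [-0.016  -0.0043  0.0087] y [-0.0057  0.0043  0.0116]
 z0.169 7 toolx [-0.0165 -0.009  -0.0032] y [0.0026 0.0071 0.0077]
 z0.177 11 toolx [-0.0167 -0.0085  0.0053] y [0.0017 0.0213 0.0233]
 z0.185 16 toolx [-0.0166 -0.0022  0.0051] y [0.0007 0.0244 0.0271]
lid 453 [0.081 0.004] max y 0.14536542888788503
tcp->hole toolx,y -0.0010857781454547161 -0.0001454455704800729
```

View pics/s6.png

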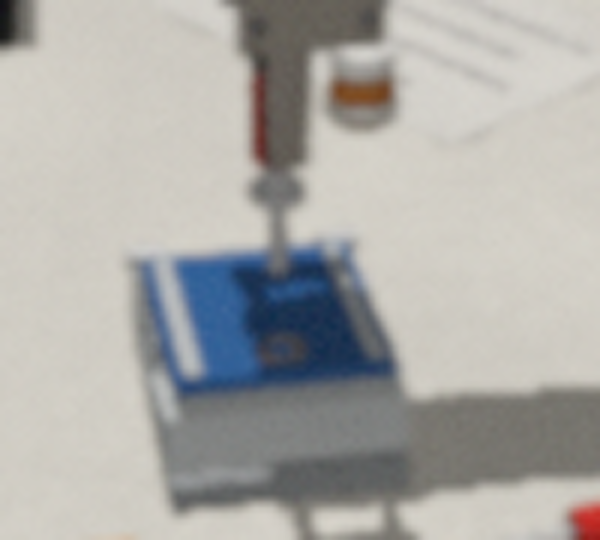

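The pin hangs upright with its tip at about (311.1,184.9). The lid's ringed hole is at about (311.7,197.8).

```bash
python3 - <<'E'
from h import *
t=sense()['tool_pos']
hz=.054+.122*np.sin(.083)+.004
a=ray('scene',311.7,197.8,hz)
hn=hg+Y*(.122*np.cos(.083)-.004*np.sin(.083));print('lid hole ray',a,'model',hn,'rel',(a-hn)@-X,(a-hn)@Y)
for z in(.111,.114): b=ray('scene',311.1,184.9,z);e=a-b;print('tip',b,'move toolx,y',e@-X,e@Y)
# shank/ring columns subpixel in scene
im=np.load('last_scene.npz')['im'].astype(int)
for v in (176,178,180,182): print(v,im[v,303:320].sum(1))
for v in range(194,203): print(v,[tuple(p) for p in im[v,307:317]])
f=np.load('last_top.npz') 
E
```

```text
lid hole ray [ 0.57944235 -0.08809831  0.06811438] model [ 0.57980105 -0.08718942  0.054     ] rel 9.026444023492636e-05 -0.000972923941013096
tip [ 0.57983671 -0.09027066  0.111     ] move toolx,y 0.0009860125404287303 0.0019754041112396425
tip [ 0.58196405 -0.08576613  0.114     ] move toolx,y 0.00176900635215036 -0.0029441989206588372
176 [612 612 615 615 614 587 525 432 395 473 559 606 616 619 621 621 618]
178 [618 618 613 614 618 598 534 428 383 450 549 605 623 615 600 598 601]
180 [597 597 595 592 594 575 507 410 370 400 471 523 533 506 470 469 506]
182 [426 418 411 397 398 379 354 346 342 325 323 305 302 301 296 336 400]
194 [(np.int64(24), np.int64(48), np.int64(78)), (np.int64(21), np.int64(45), np.int64(78)), (np.int64(26), np.int64(45), np.int64(78)), (np.int64(30), np.int64(50), np.int64(80)), (np.int64(28), np.int64(48), np.int64(77)), (np.int64(30), np.int64(51), np.int64(78)), (np.int64(25), np.int64(43), np.int64(77)), (np.int64(27), np.int64(51), np.int64(79)), (np.int64(18), np.int64(46), np.int64(76)), (np.int64(23), np.int64(48), np.int64(79))]
195 [(np.int64(37),
[... 2850 characters left out ...]
36), np.int64(54), np.int64(83)), (np.int64(34), np.int64(57), np.int64(85)), (np.int64(36), np.int64(57), np.int64(85)), (np.int64(35), np.int64(56), np.int64(86)), (np.int64(35), np.int64(57), np.int64(88)), (np.int64(26), np.int64(51), np.int64(85))]
202 [(np.int64(42), np.int64(75), np.int64(123)), (np.int64(34), np.int64(65), np.int64(106)), (np.int64(31), np.int64(57), np.int64(93)), (np.int64(31), np.int64(59), np.int64(94)), (np.int64(35), np.int64(62), np.int64(95)), (np.int64(33), np.int64(60), np.int64(95)), (np.int64(32), np.int64(60), np.int64(96)), (np.int64(31), np.int64(56), np.int64(94)), (np.int64(29), np.int64(57), np.int64(93)), (np.int64(36), np.int64(62), np.int64(95))]
```

Emit:
apply_moves([
  [[1, 0, 10, 0, 0, 0], [1, 0, 15, 0, 0, 0], [0, 0, 10, 0, 0, 0], [0, 0, 0, 0, 0, 0], [0, 0, 0, 0, 0, 0]],
])

```text
clock: 13.3
tool_pos: [0.5772, -0.086, 0.1078]
tool_rot: [-0.0, 0.141, 0.99, -0.0]
force: [0.2, -0.2, -0.7]
opening: 0.025
grip_force: 50.0
```

```bash
python3 - <<'E'
from h import *
t=sense()['tool_pos'];S=0
for i in range(6): im,d=grab_frame('scene'); S=S+im.astype(float)
im=S/6;np.savez('avg.npz',im=im);P=pts('scene',d)
print(t,sense()['force'],'col/row TCP-axis tip',proj('scene',[t[0],t[1],.078]),'model hole',proj('scene',[.5797,-.0875,.0684]))
for v in range(180,202): print(v,im[v,303:320].sum(1).astype(int))
near=(np.hypot(P[...,0]-t[0],P[...,1]-t[1])<.012)&(P[...,2]>.076)&(P[...,2]<.112)
c=P[near]-t;print(len(c),'shank surf toolx',np.median(c@-X),'y',np.median(c@Y),'zmin',P[near][:,2].min())
E
```

```text
[ 0.57715602 -0.08598295  0.10777385] [-0.11853942 -0.35207131 -0.7870392 ] col/row TCP-axis tip [312.69222438 195.10836476] model hole [311.70848711 197.83932985]
180 [602 600 595 570 521 446 371 339 337 340 346 392 450 470 460 472 513]
181 [540 533 520 484 427 364 335 343 350 349 335 344 369 377 369 397 471]
182 [431 423 406 377 343 323 328 337 349 347 332 323 316 311 301 332 395]
183 [326 317 308 300 305 319 327 340 344 341 339 326 303 270 242 250 294]
184 [258 241 228 239 270 303 332 346 353 350 339 321 281 229 189 185 217]
185 [210 184 165 184 220 262 301 337 356 350 318 281 240 197 168 169 194]
186 [202 170 158 162 176 204 257 314 346 339 294 247 206 193 196 191 202]
187 [240 202 179 162 156 177 234 303 339 337 299 253 229 231 238 234 213]
188 [282 248 212 171 152 183 244 309 345 338 306 265 237 235 237 219 193]
189 [294 270 221 173 162 175 245 314 343 336 293 237 205 197 194 174 168]
190 [295 274 225 179 154 173 233 304 340 334 278 210 167 165 165 161 153]
191 [293 273 225 178 148 162 221 291 336 329 273 207 159 150 152 158 157]
192 [294 260 203 171 152 166 215 289 337 333 269 199 156 154 158 157 158]
193 [287 248 192 158 153 156 212 287 336 326 269 197 158 156 152 154 155]
194 [285 253 196 170 154 159 208 280 321 315 255 192 158 158 153 158 153]
195 [294 271 232 187 163 158 193 253 291 282 239 184 163 156 153 157 158]
196 [301 295 272 221 184 161 192 230 253 242 220 196 169 164 153 154 155]
197 [299 303 284 242 195 178 188 206 228 223 214 201 186 162 159 157 155]
198 [303 301 293 259 222 195 194 208 214 209 211 201 188 170 156 156 158]
199 [303 302 300 284 253 227 219 217 218 212 208 197 181 164 157 154 154]
200 [303 302 301 295 269 238 212 196 197 195 192 185 174 161 165 163 164]
201 [301 299 296 286 255 217 189 174 171 176 177 173 173 168 178 176 180]
26 shank surf toolx -0.005598949841195742 y 0.0042961409317649555 zmin 0.08279283833003083
```

The tip lines up with the lid hole to within a pixel. Lowering in steps while watching the force.

Emit:
apply_moves([
  [[0, 0, 6, 0, 0, 0], [0, 0, 5, 0, 0, 0], [0, 0, 5, 0, 0, 0], [0, 0, 4, 0, 0, 0], [0, 0, 0, 0, 0, 0]],
])

```text
clock: 14.1
tool_pos: [0.5769, -0.086, 0.0874]
tool_rot: [-0.001, 0.141, 0.99, -0.0]
force: [-0.5, -0.5, -0.5]
opening: 0.025
grip_force: 50.0
```

Emit:
apply_moves([
  [[0, 0, 3, 0, 0, 0], [0, 0, 3, 0, 0, 0], [0, 0, 3, 0, 0, 0], [0, 0, 3, 0, 0, 0], [0, 0, 0, 0, 0, 0]],
])

```text
clock: 14.6
tool_pos: [0.5771, -0.086, 0.0758]
tool_rot: [-0.0, 0.141, 0.99, -0.0]
force: [0.0, -0.1, -1.0]
opening: 0.0254
grip_force: 50.0
```

Emit:
apply_moves([
  [[0, 0, 2, 0, 0, 0], [0, 0, 2, 0, 0, 0], [0, 0, 2, 0, 0, 0], [0, 0, 0, 0, 0, 0], [0, 0, 0, 0, 0, 0]],
])

```text
clock: 15.1
tool_pos: [0.5775, -0.0861, 0.0703]
tool_rot: [0.0, 0.141, 0.99, -0.0]
force: [-0.6, 0.5, -0.8]
opening: 0.0249
grip_force: 50.0
```

```bash
python3 - <<'E'
from h import *
pin()
E
```

```text
tcp [ 0.5775 -0.0861  0.0703] F [-0.6  0.5 -0.8] open 0.02489972812979256
red 7 z [0.1057 0.1229] toolx [-0.0145 -0.0142 -0.0126] y [0.0056 0.0084 0.0152]
 z0.065 38 toolx [-0.0147  0.002   0.0397] y [-0.0327  0.0038  0.0146]
 z0.073 4 toolx [-0.0087 -0.0043  0.0369] y [0.0054 0.0072 0.0147]
 z0.081 38 toolx [-0.0173 -0.0061  0.0082] y [-0.0102  0.0076  0.0152]
 z0.089 13 toolx [-0.0107 -0.0054  0.0006] y [0.0021 0.0054 0.0075]
lid 312 [0.075 0.005] max y 0.14635457245411512
tcp->hole toolx,y -0.002541369463312875 0.00033161467415314253
```

The tip is in the base hole and the lid hasn't moved. The collar bottom is at about 81 mm, so there are roughly 23 mm to go.

Emit:
apply_moves([
  [[0, 0, 3, 0, 0, 0], [0, 0, 3, 0, 0, 0], [0, 0, 3, 0, 0, 0], [0, 0, 3, 0, 0, 0], [0, 0, 0, 0, 0, 0]],
])

```text
clock: 15.65
tool_pos: [0.5774, -0.086, 0.058]
tool_rot: [-0.0, 0.141, 0.99, 0.0]
force: [-0.3, 0.1, -0.1]
opening: 0.0254
grip_force: 50.0
```

Emit:
apply_moves([
  [[0, 0, 2, 0, 0, 0], [0, 0, 2, 0, 0, 0], [0, 0, 2, 0, 0, 0], [0, 0, 2, 0, 0, 0], [0, 0, 0, 0, 0, 0]],
])

```text
clock: 16.15
tool_pos: [0.5777, -0.0857, 0.0502]
tool_rot: [0.0, 0.141, 0.99, 0.0]
force: [-0.1, 1.6, 2.0]
opening: 0.0253
grip_force: 50.0
```

Emit:
apply_moves([
  [[0, 0, 1, 0, 0, 0], [0, 0, 1, 0, 0, 0], [0, 0, 1, 0, 0, 0], [0, 0, 0, 0, 0, 0], [0, 0, 0, 0, 0, 0]],
])

```text
clock: 16.65
tool_pos: [0.5778, -0.0859, 0.0474]
tool_rot: [0.0, 0.141, 0.99, 0.0]
force: [0.3, 2.1, 3.5]
opening: 0.025
grip_force: 50.0
```

Emit:
apply_moves([
  [[0, 0, 1, 0, 0, 0], [0, 0, 1, 0, 0, 0], [0, 0, 0, 0, 0, 0], [0, 0, 0, 0, 0, 0], [0, 0, 0, 0, 0, 0]],
])

```text
clock: 17.15
tool_pos: [0.578, -0.0858, 0.0463]
tool_rot: [0.0, 0.141, 0.99, 0.0]
force: [-2.2, 3.1, 9.9]
opening: 0.0252
grip_force: 50.0
```

Emit:
apply_moves([
  [[0, 0, 1, 0, 0, 0], [0, 0, 1, 0, 0, 0], [0, 0, 0, 0, 0, 0], [0, 0, 0, 0, 0, 0], [0, 0, 0, 0, 0, 0]],
])

```text
clock: 17.65
tool_pos: [0.5783, -0.0859, 0.0461]
tool_rot: [0.001, 0.141, 0.99, 0.001]
force: [-6.2, 4.6, 25.3]
opening: 0.0253
grip_force: 50.0
```

```bash
python3 - <<'E'
from h import *
pin()
E
```

```text
tcp [ 0.5783 -0.0859  0.0461] F [-6.2  4.6 25.3] open 0.02532833304213249
red 11 z [0.085 0.116] toolx [-0.0143 -0.0137 -0.0127] y [0.0028 0.007  0.0106]
 z0.065 13 toolx [-0.0105 -0.0051  0.0072] y [-0.0001  0.0041  0.011 ]
lid 328 [-0.008  0.004] max y 0.14678305903386887
tcp->hole toolx,y -0.0018437934131485545 -0.00010719909225957138
```

Emit:
apply_moves([
  [[0, 0, 0, 0, 0, 0], [0, 0, 0, 0, 0, 0], [0, 0, 0, 0, 0, 0], [0, 0, 0, 0, 0, 0], [0, 0, 0, 0, 0, 0]],
])

```text
clock: 18.2
tool_pos: [0.5782, -0.0859, 0.0461]
tool_rot: [0.001, 0.141, 0.99, 0.001]
force: [-6.0, 5.3, 24.5]
opening: 0.025
grip_force: 50.0
```

```bash
python3 - <<'E'
from h import *
pin()
f=np.load('last_scene.npz');P=pts('scene',f['d'])-hg;h=cv2.cvtColor(f['im'],cv2.COLOR_RGB2HSV)
y,x,z=P@Y,P@X,P[...,2];m=(h[...,0]>100)&(h[...,0]<125)&(h[...,1]>120)&(abs(x)<.06)&(y>.1)&(y<.14)&(abs(z)<.04)
print('front lid z',np.median(z[m])*1000,'(flush: 4)')
a=np.load('scene0.npz')['im'][205:320,210:500].astype(int);b=f['im'][205:320,210:500].astype(int)
e=(abs(a-b).sum(2)>150);ys,xs=np.nonzero(e);print('changed px in bystander zone',e.sum(),xs.min()+210,xs.max()+210,ys.min()+205,ys.max()+205)
E
```

```text
tcp [ 0.5782 -0.0859  0.0461] F [-6.   5.3 24.5] open 0.025024125264259723
red 11 z [0.0856 0.1185] toolx [-0.014  -0.0135 -0.0131] y [0.0045 0.0066 0.0088]
 z0.065 12 toolx [-0.011  -0.0038  0.0054] y [-0.0039  0.0052  0.0078]
lid 330 [-0.01   0.004] max y 0.14755078345958766
tcp->hole toolx,y -0.0018864663839631677 -0.00010854387944650802
front lid z 3.3721732992893148 (flush: 4)
changed px in bystander zone 2576 293 499 205 240
```

```bash
python3 -c "
from station import sign_off
print(sign_off())"
```

```text
the job is handed in; nothing more can be done
None
```

The lid is flush shut and the red pin is home through it, still gripped and pressed down with about 25 N; I handed the job in at about 18 s.

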